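Prime the shower pump with its key switch

TASK

The shower's booster pump has to be primed: take the flat round-headed switch key out of the white tool rack and push it all the way home into the key switch on the lid of the grey pump box (its pins are sticky with salt, so press and wiggle it), and only then turn it a quarter turn clockwise to its stop. The switch springs back, so finish while still gripping the key and holding it turned. Leave the other two tools hanging in the rack and do not shift or knock over anything else on the bench.

Things in the scene. Friction and masses are not known exactly. Their poses are not given: they have to be found in the camera images.
- key: The switch key, steel with a black head, 90 g, hanging upright, blade down, in one of the rack's three slots. Origin: centre of the underside of its round collar (19 mm wide, 3 mm high), which rests on the rack and later on the switch. z up, x along the blade's width, y its thickness. Blade 12 mm (x) by 4 mm (y), reaching 28 mm below the origin. The same either way round (half turn about z).
- key_head (a point): Centre of the key's head, 31 mm above the key's origin: an upright flat disc of black-coated metal, 36 mm across in the key's x-z plane, 10 mm thick (y), reaching from 13 to 49 mm above the origin; grip it on its two flat faces. Below it a neck 12 by 6 mm down to the collar.
- key_tip (a point): Tip of the key's blade, 28 mm below the key's origin. The blade tapers over its last 5 mm, from 12 to 6 mm wide, and its end is rounded.
- keyhole (a point): Centre of the keyhole on the face of the round switch plug, 86 mm above the bench; turns with the plug. z up, x along the keyway's long side. Keyway 13.4 by 5.2 mm, 34 mm deep, its mouth flared to 17.4 by 9.2 mm over 3 mm. Two sticky sprung pins, 10 and 18 mm down, one at each end of the slot, catch the blade: each takes 8 to 20 N straight, less if rocked. Fully home: key origin on this point.
- plug (a joint): Turn of the switch plug, rad: 0 = rest, with the keyway's long side along the box's y axis; grows clockwise seen from above; stop at 1.57. A return spring pulls back to 0, with 0.03 N m at rest rising to 0.11 N m at the stop. The key has about 0.15 rad of play in the keyway, so turn the key that much farther than the plug.
- pump_box: Grey pump control box fixed to the bench, 140 (x) by 170 (y) by 80 mm high; origin at the centre of its underside. The switch is in the middle of its lid, in an aluminium bezel (44 mm across, 87 mm above the bench). At x = 40, y = +55 and -55 mm a lamp and a button stand 13 mm over the lid. Conduits leave its +x side. It may stand to the robot's left or right, turned a little.
- tool_rack: White steel rack fixed to the bench, 60 (x) by 220 mm (y), its 5 mm top plate 60 mm above the bench; origin at the centre of its underside at bench height. Three slots, 8 by 14 mm (long side along y), at y = -65, 0 and +65 mm hold the key and two other tools in any order. It stands on the other side from the pump box.
- hex_key: T-handle hex key in the rack, not to be used: round shaft, black cross handle 50 mm long (across the rack) and 14 mm thick, its top 29 mm above the rack plate. Origin: underside of its collar.
- stubby_driver: Stubby screwdriver in the rack, not to be used: round shaft, round black handle 25 mm across, top 48 mm above the rack plate. Origin: underside of its collar.
- shampoo: White shampoo bottle, 60 mm across, 190 mm high, standing at the back of the bench; origin at the centre of its foot. Leave alone.
- sun_lotion: White sun lotion bottle, 50 mm across, 150 mm high, standing at the back; origin at the centre of its foot. Leave alone.
- mug: White mug, 80 mm across, 85 mm high, at the left; origin at the centre of its foot. Leave alone.
- soap_dish: Wooden dish with a bar of soap, 110 by 75 mm, 32 mm high, at the right; origin at the centre of its underside. Leave alone.
- fin_buckle_a: Small black fin buckle, 45 by 30 by 12 mm, lying between rack and pump box; origin at the centre of its underside. Leave alone.
- fin_buckle_b: A second, equal fin buckle farther back between rack and pump box. Leave alone.
Not all that is in view belongs to the job. What is shaped like the key but blue or purple is not meant.

How it is judged:
By the outcome, as a careful person would: the job done as asked, in the order asked, and still so for the second after the job is handed in, while the arm keeps its last pose, push and grip.
It also fails if it takes over 48 s, if anything falls off the work surface, if the arm or the gripper's body presses on something with over 40 N, if the wrist force passes 120 N, or if a joint passes its speed limit or range.

ROBOT

A 6-joint arm with a two-finger parallel gripper is mounted at the origin on the work surface. World frame = base frame: x ahead of the robot, y to its left, z up, the work surface at z = 0. Lengths are in mm, angles in rad, forces in N, time in s.
With the tool pointing down it reaches from about 275 to 725 mm from the base axis. Payload 15.9 kg.
Tool frame: the origin (TCP) lies at the very end of the fingers, on their centre line; the grasp point (between the pads) lies 19 mm behind it; z points along the fingers, y is the direction in which the jaws open and shut (so a half turn about z gives the same grasp; the last joint's range is limited). The gripper opens to 85 mm and grips with 20 to 120 N. Pads are 22 mm wide; open, the fingers measure 114 mm over their backs; the gripper's body (76 mm by 85 mm) begins 54 mm behind the grasp point. The pads swing forward as they close: fully open they stand 13 mm farther back than shut.
Start: joints at [1.272, 0.213, -0.034, 1.323, 0, 1.571], TCP at [147.181, 477.832, 193.406] pointing down, gripper open.
Joint ranges: [-2.98, 2.98], [-0.74, 1.72], [-1.14, 1.35], [-2.1, 2.04], [-1.57, 1.44], [-3.14, 3.14]. Speed limits (rad/s): [1.89, 1.89, 2.39, 2.57, 3.14, 3.14].

INTERFACE

Orientations are given as a rotation vector (axis times angle).
In Python, from rig import get_state, grab_frame, camera_params, hand_in, spot_in, spot_point gives the robot as it stands.
- The arm moves only by the tool play_rows, never from a script. Its arguments are lists of equal length, an entry for each row: "slide": the shift along the tool's x, y, z in cm, a list of three; "angular": the turn, a rotation vector about the tool's x, y, z in rad, a list of three; "claw": the finger opening in cm, from 0 to 8.54. In form: {"slide": [[dx, dy, dz], ...], "angular": [[wx, wy, wz], ...], "claw": [claw, ...]}. A call has 1 to 12 rows; each row is the pose to reach, as a shift and turn from the pose commanded when the call began, along the tool's axes at that moment; what a row does not reach only later rows make up. A row lasts 1/10 s, in which the tool goes at most 50 mm and 8.59 degrees, less where a joint would pass 70% of its speed; a pose out of reach is approached as far as the arm can. A call with a gripper value outside its range is refused whole. The fingers move at their own pace and stop on an object; "newtons" is the grip in N (left out, the last holds). Time passes only in rows, so rows that repeat a pose let the fingers close. It gives the time, the measured TCP pose, the force and the opening at its end, in the units of the state.
- get_state(): the state, without advancing time (a new reading comes with each control period).
- grab_frame(name): name is "scene" or "side" or "wrist"; returns (picture, depth): 400x640x3 uint8, red, green, blue; 400x640 float32, mm along the optical axis (not along the pixel's ray), 0 where there is no reading.
- camera_params(name): a dict with "camera_matrix" (3x3 intrinsics, pixels), "world_to_cam" (4x4, takes a point from world to camera coordinates). Camera axes: x right, y down, z forward; pixel columns grow to the right and rows downward; lengths in mm; the calibration is good to about 2 mm. A picture is of the moment at which its call begins: read the wrist's pose just before it. camera_params takes no time and is no camera call; for the wrist camera it gives the pose at the moment of the call.
- hand_in(): hands the job in, once; it reports no verdict.
Trained networks look in the newest picture that a camera, given by its name, has taken for a name from the list of things; names that differ only in an ending like _2 or _b are one class to them, and where a whole thing is asked for, a point or a joint stands for the part that bears it (a point fixed in the world has none). Each returns a list of dicts, best first, with "p" (0 to 1); they miss things now and then, are a little off and sometimes report something else, mostly with a low value. They report only what shows in the picture. A call takes as long as a camera call. They do not tell look-alikes from the thing itself.
- spot_in(camera, label): "position" ([column, row] in pixels, amid what is visible of it).
- spot_point(camera, label): "position" ([column, row] in pixels: a listed point, or the origin of a listed thing).
The state is a dict: "time_s": time; "joint_positions": joint angles; "qvel": joint speeds; "effort": joint torques, N m; "eef_pos": TCP position; "eef_rot": TCP orientation; "ft_force": force on the tool from outside, world axes, zero at the start; "moment": the same for the moment, N m; "opening": finger opening in mm.
Only numpy, scipy, OpenCV 4.12 (cv2) and the standard library are available. Lean on these libraries where they do the work, as an engineer would, in place of code of your own. Each camera call takes 0.05 s, during which the arm holds its last target. There are 200 camera calls.

## Working session

There is one attempt and no reset: what is moved stays moved. The work goes in short steps, Python scripts to look and compute and a tool call to move; the robot and the scene stay as the last step left them, time stands still between calls to the robot, and variables do not carry over. Pictures are saved under pics/ and viewed, about 8 in all and at most 12, crops included, and the job is handed in when it is done.

Besides the shell and the picture viewer there is one more tool, called after ">>>" as name(argument=value, ...) on one line, values as JSON. play_rows: Moves the arm, as the interface text tells. Its arguments: {"type":"object","properties":{"slide":{"type":"array","items":{"type":"array","items":{"type":"number"}}},"angular":{"type":"array","items":{"type":"array","items":{"type":"number"}}},"claw":{"type":"array","items":{"type":"number"}},"newtons":{"type":"number"}},"required":["slide","angular","claw"]}

```bash
mkdir -p pics; ls; cat > h.py <<'E'
import numpy as np, cv2
from rig import *
from scipy.spatial.transform import Rotation as R
def save(n,img): cv2.imwrite('pics/'+n,img[:,:,::-1])
def ray(cam,uv,z,P=None):
    P=P or camera_params(cam);K=np.array(P['camera_matrix']);T=np.array(P['world_to_cam'])
    d=T[:3,:3].T@np.linalg.inv(K)@[uv[0],uv[1],1];o=-T[:3,:3].T@T[:3,3]
    return o+d*(z-o[2])/d[2]
def dep(cam,uv,D,P=None):
    P=P or camera_params(cam);K=np.array(P['camera_matrix']);T=np.array(P['world_to_cam'])
    u,v=map(int,np.round(uv));w=D[v-1:v+2,u-1:u+2];z=np.median(w[w>0]) if (w>0).any() else np.nan
    return T[:3,:3].T@(np.linalg.inv(K)@[u,v,1]*z-T[:3,3])
E
python3 - <<'E'
from h import *
s=get_state();print({k:np.round(v,3).tolist() for k,v in s.items()})
ims=[]
for c in ['scene','side']:
    im,D=grab_frame(c);save(c+'0.png',im)
    for l in ['key','key_head','keyhole','pump_box','tool_rack','hex_key','stubby_driver']:
        for r in (spot_point(c,l) or [])[:3]:
            print(c,l,np.round(r['p'],2),np.round(r['position']),np.round(dep(c,r['position'],D)))
E
```

```text
pics
{'time_s': 0.0, 'joint_positions': [1.272, 0.213, -0.035, 1.324, 0.0, 1.571], 'qvel': [0.001, 0.001, 0.001, 0.0, 0.001, 0.002], 'effort': [0.0, -68.616, 48.712, 0.018, 0.0, 0.0], 'eef_pos': [147.049, 477.486, 192.911], 'eef_rot': [-0.468, -3.106, 0.002], 'ft_force': [1.234, -0.245, 0.144], 'moment': [-0.054, 0.035, -0.042], 'opening': 85.523}
scene key 0.75 [196. 257.] [ 418. -296.   44.]
scene key 0.71 [225. 264.] [ 516. -292.   60.]
scene key 0.67 [215. 250.] [ 418. -226.   21.]
scene key_head 0.72 [192. 255.] [ 421. -310.   61.]
scene key_head 0.71 [323. 172.] [497. 205.  83.]
scene key_head 0.64 [255. 278.] [ 611. -294.   59.]
scene keyhole 0.57 [323. 240.] [631. -14.   5.]
scene keyhole 0.39 [319. 175.] [496. 182.  83.]
scene pump_box 0.61 [320. 195.] [535. 126.  51.]
scene tool_rack 0.93 [240. 261.] [ 486. -206.   -2.]
scene hex_key 0.45 [337. 282.] [ 760. -157.   15.]
scene hex_key 0.44 [238. 247.] [ 500. -222.   62.]
scene stubby_driver 0.56 [250. 234.] [ 488. -158.   59.]
side key 0.54 [387. 250.] [ 597. -296.   42.]
side key 0.51 [368. 259.] [ 494. -290.   77.]
side key 0.51 [328. 280.] [ 408. -220.   17.]
side key_head 0.73 [367. 254.] [ 492. -286.   95.]
side key_head 0.57 [388. 242.] [ 596. -295.   73.]
side key_head 0.57 [406. 259.] [ 573. -367.   67.]
side keyhole 0.46 [240. 195.] [473. 199.  86.]
side pump_box 0.61 [246. 214.] [436. 135.  59.]
side tool_rack 0.68 [344. 266.] [ 497. -214.   -0.]
side hex_key 0.52 [346. 249.] [ 484. -223.   82.]
side stubby_driver 0.71 [296. 187.] [723. 168.   6.]
side stubby_driver 0.65 [328. 244.] [ 488. -158.   61.]
```

```bash
python3 - <<'E'
import cv2,numpy as np
a=cv2.imread('pics/scene0.png')[150:320,130:400];b=cv2.imread('pics/side0.png')[150:320,200:470]
cv2.imwrite('pics/c0.png',cv2.resize(np.vstack([a,b]),None,fx=1.76*1,fy=1.76,interpolation=cv2.INTER_CUBIC))
E
```

```text
(no output)
```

View pics/scene0.png

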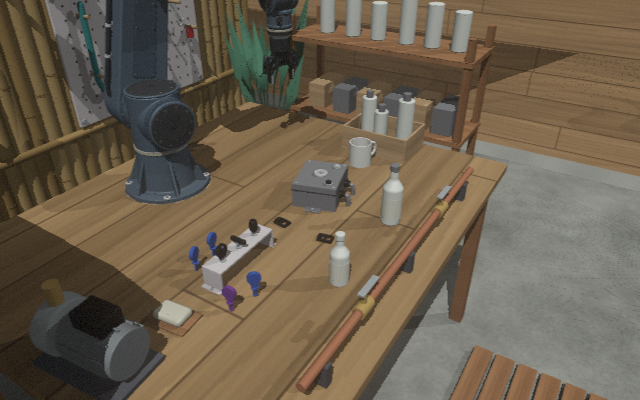

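View pics/c0.png

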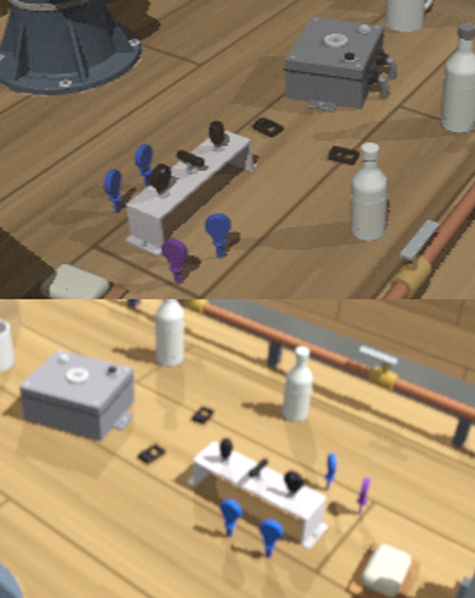

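Scene view: the white rack stands at the right with three black tools, at (222,252), (238,240) and (253,226); blue and purple look-alikes stand around it, and the pump box is at the left (320,185). I'll go above the rack and take a wrist view. I'll use the half-turned tool yaw so that joint 6 can still make the clockwise turn later.

>>> play_rows(slide=[[-53,-57,-10.7],[-53,-57,-10.7],[-53,-57,-10.7],[-53,-57,-10.7],[-53,-57,-10.7],[-53,-57,-10.7],[-53,-57,-10.7],[-53,-57,-10.7],[-53,-57,-10.7],[-53,-57,-10.7],[-53,-57,-10.7],[-53,-57,-10.7]], angular=[[0,0,-1.87],[0,0,-1.87],[0,0,-1.87],[0,0,-1.87],[0,0,-1.87],[0,0,-1.87],[0,0,-1.87],[0,0,-1.87],[0,0,-1.87],[0,0,-1.87],[0,0,-1.87],[0,0,-1.87]], claw=[8,8,8,8,8,8,8,8,8,8,8,8])

```text
time_s: 2.0
eef_pos: [363.8, 38.5, 261.1]
eef_rot: [-1.751, 2.608, -0.0]
ft_force: [1.2, 0.7, 0.7]
opening: 79.8
```

```bash
cat >> h.py <<'E'
def rel(p,yaw,tilt=None):
    """shift(cm)+turn to world TCP p with tool down and tool y at yaw"""
    s=get_state();A=R.from_rotvec(s['eef_rot'])
    y=np.array([np.cos(yaw),np.sin(yaw),0]);z=np.array([0,0,-1.]);B=R.from_matrix(np.c_[np.cross(y,z),y,z])
    print('t',s['time_s'],'pos',np.round(s['eef_pos'],1),'F',np.round(s['ft_force'],1),'M',np.round(s['moment'],2),'open',round(s['opening'],1),'j6',round(s['joint_positions'][5],2),'yaw',np.round(np.arctan2(*A.as_matrix()[1::-1,1]),3))
    print('slide',np.round(A.inv().apply(np.array(p)-s['eef_pos'])/10,2),'ang',np.round((A.inv()*B).as_rotvec(),3))
E
python3 -c "
from h import *
rel([488,-222,300],np.pi)"
```

```text
t 2.0 pos [363.8  38.5 261.1] F [1.2 0.7 0.7] M [0.04 0.02 0.02] open 79.8 j6 -1.08 yaw 2.753
slide [ 19.4  -21.36  -3.88] ang [-0.001  0.    -0.388]
```

>>> play_rows(slide=[[19.4,-21.4,-3.9],[19.4,-21.4,-3.9],[19.4,-21.4,-3.9],[19.4,-21.4,-3.9],[19.4,-21.4,-3.9],[19.4,-21.4,-3.9],[19.4,-21.4,-3.9],[19.4,-21.4,-3.9]], angular=[[0,0,-0.39],[0,0,-0.39],[0,0,-0.39],[0,0,-0.39],[0,0,-0.39],[0,0,-0.39],[0,0,-0.39],[0,0,-0.39]], claw=[5,5,5,5,5,5,5,5])

```text
time_s: 2.8
eef_pos: [487.3, -223.2, 298.9]
eef_rot: [2.215, -2.227, -0.001]
ft_force: [-0.3, -0.3, -0.2]
opening: 49.9
```

```bash
python3 - <<'E'
from h import *
P=camera_params('wrist');im,D=grab_frame('wrist');save('w1.png',im)
np.savez('w1.npz',D=D,P=P)
for l in ['key','key_head','hex_key','stubby_driver','tool_rack']:
    for r in (spot_point('wrist',l) or [])[:3]:
        print(l,np.round(r['p'],2),np.round(r['position']),np.round(dep('wrist',r['position'],D,P)),np.round(ray('wrist',r['position'],91,P)))
rel([488,-222,300],np.pi)
E
```

```text
key 0.88 [235. 114.] [ 596. -291.   57.] [ 587. -291.   91.]
key 0.83 [369. 159.] [ 415. -229.   45.] [ 423. -236.   91.]
key 0.75 [373. 111.] [ 418. -294.   76.] [ 420. -295.   91.]
key_head 0.81 [232.  56.] [ 589. -358.   77.] [ 585. -356.   91.]
key_head 0.77 [374. 110.] [ 417. -295.   77.] [ 419. -296.   91.]
key_head 0.66 [308. 124.] [ 498. -281.  109.] [ 499. -279.   91.]
hex_key 0.8 [313. 170.] [ 494. -221.   82.] [ 493. -223.   91.]
stubby_driver 0.74 [312. 216.] [ 495. -161.   93.] [ 495. -160.   91.]
tool_rack 0.89 [310. 163.] [ 498. -226.   60.] [ 497. -231.   91.]
t 3.1 pos [ 486.6 -220.3  300.1] F [0.6 0.4 0.2] M [-0.02  0.02 -0.01] open 50.0 j6 -1.99 yaw 3.14
slide [ 0.17 -0.14  0.01] ang [-0.    -0.    -0.002]
```

View pics/w1.png

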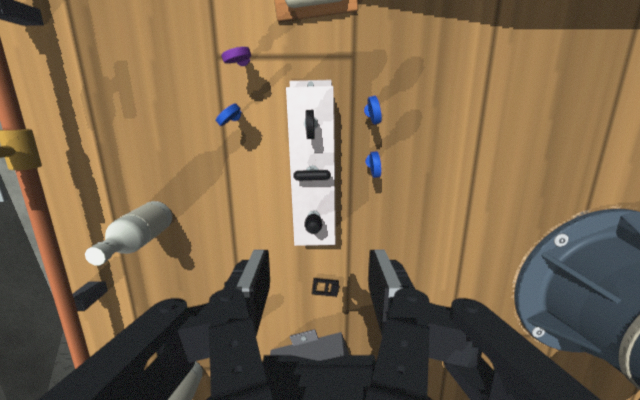

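Wrist view: the key, a flat black disc seen edge-on, is at (310,124), the hex key is in the middle at (312,175) and the stubby driver at (313,222). Next I'll measure the rack and head from depth.

```bash
cat >> h.py <<'E'
def cloud(D,P):
    K=np.array(P['camera_matrix']);T=np.array(P['world_to_cam'])
    v,u=np.mgrid[:D.shape[0],:D.shape[1]];X=(np.linalg.inv(K)@np.stack([u,v,np.ones_like(u)]).reshape(3,-1))*D.ravel()
    W=(T[:3,:3].T@(X-T[:3,3:])).T;return W.reshape(*D.shape,3)
E
python3 - <<'E'
from h import *
f=np.load('w1.npz',allow_pickle=True);D=f['D'];P=f['P'].item();W=cloud(D,P)
print('cam',np.linalg.inv(P['world_to_cam'])[:3,[2,3]].round(2).tolist())
def box(m,n):
    q=W[m];r=cv2.minAreaRect(q[:,:2].astype(np.float32));print(n,len(q),r,'z',np.percentile(q[:,2],[5,50,95]).round(1))
m=(D>0)&(W[...,0]>440)&(W[...,0]<550)&(W[...,1]>-350)&(W[...,1]<-100)
box(m&(abs(W[...,2]-60)<6),'plate')
for n,y in (('key',-290),('hex',-223),('stub',-158)):
    box(m&(W[...,2]>75)&(abs(W[...,1]-y)<30),n)
k=m&(W[...,2]>100)&(abs(W[...,1]+290)<30);print(W[k].mean(0),W[k].min(0),W[k].max(0))
E
```

```text
cam [[0.0, 486.05], [0.3, -298.61], [-0.95, 479.65]]
plate 5947 ((495.783203125, -213.77505493164062), (60.07049560546875, 220.51539611816406), 1.0885202884674072) z [59.2 60.5 62. ]
key 262 ((497.0056457519531, -278.93548583984375), (9.932456970214844, 34.41013717651367), 1.4941285848617554) z [ 96.2 106.8 109.3]
hex 31025 ((494.9695739746094, -225.83148193359375), (35.37141036987305, 110.2541732788086), 89.32611083984375) z [357.5 409.2 426.5]
stub 297 ((494.7425537109375, -150.85794067382812), (20.902023315429688, 22.72608757019043), 89.11799621582031) z [ 87.  104.6 108.2]
[ 496.9402503  -279.93313238  106.40768084] [ 492.38253767 -294.91403487  100.01276151] [ 501.92312967 -263.67379076  110.96857439]
```

```bash
python3 -c "
from h import *
rel([497,-279,130],np.pi+.02);rel([497,-279,73],np.pi+.02)"
```

```text
t 3.1 pos [ 486.6 -220.3  300.1] F [0.6 0.4 0.2] M [-0.02  0.02 -0.01] open 50.0 j6 -1.99 yaw 3.14
slide [ 5.87 -1.05 17.01] ang [-0.    -0.    -0.022]
t 3.1 pos [ 486.6 -220.3  300.1] F [0.6 0.4 0.2] M [-0.02  0.02 -0.01] open 50.0 j6 -1.99 yaw 3.14
slide [ 5.86 -1.04 22.71] ang [-0.    -0.    -0.022]
```

>>> play_rows(slide=[[5.9,-1.05,10],[5.9,-1.05,17],[5.9,-1.05,17],[5.9,-1.05,17],[5.9,-1.05,17],[5.9,-1.05,17],[5.9,-1.05,17]], angular=[[0,0,-0.02],[0,0,-0.02],[0,0,-0.02],[0,0,-0.02],[0,0,-0.02],[0,0,-0.02],[0,0,-0.02]], claw=[4,4,4,4,4,4,4])

```text
time_s: 3.8
eef_pos: [498.2, -280.1, 132.3]
eef_rot: [-2.24, 2.201, -0.005]
ft_force: [-0.1, -0.3, -0.5]
opening: 40.3
```

```bash
python3 - <<'E'
from h import *
P=camera_params('wrist');im,D=grab_frame('wrist');save('w2.png',im);W=cloud(D,P)
m=(D>0)&(abs(W[...,0]-497)<20)&(abs(W[...,1]+279)<28)&(W[...,2]>85)&(W[...,2]<115)
q=W[m];print(len(q),cv2.minAreaRect(q[:,:2].astype(np.float32)) if len(q) else '',q.max(0) if len(q) else '')
rel([497,-279,73],np.pi+.02)
E
```

```text
652 ((496.7896728515625, -280.51287841796875), (9.722599029541016, 33.42554473876953), 1.0244255065917969) [ 501.92829848 -263.75908734  110.47843315]
t 3.85 pos [ 498.3 -280.2  132.1] F [-0.   0.9  0.1] M [ 0.01 -0.02 -0.02] open 39.8 j6 -2.1 yaw -3.124
slide [-0.13  0.14  5.91] ang [-0.003 -0.002 -0.002]
```

View pics/w2.png

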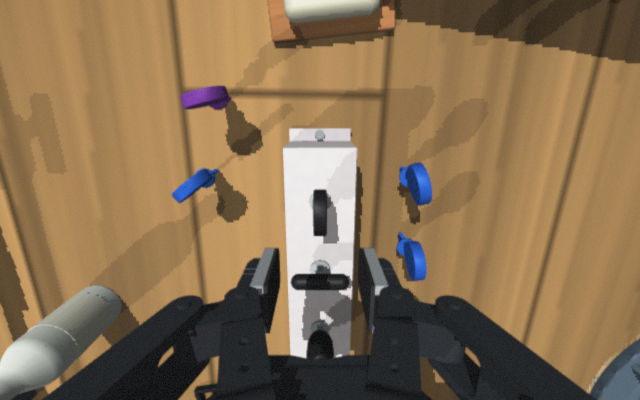

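The black disc is at (320,212), centred between the fingers, so the position is confirmed. Descending to grip.

>>> play_rows(slide=[[-0.1,0.15,3],[-0.1,0.15,5.9],[-0.1,0.15,5.9],[-0.1,0.15,5.9],[-0.1,0.15,5.9],[-0.1,0.15,5.9],[-0.1,0.15,5.9],[-0.1,0.15,5.9],[-0.1,0.15,5.9],[-0.1,0.15,5.9],[-0.1,0.15,5.9],[-0.1,0.15,5.9]], angular=[[0,0,0],[0,0,0],[0,0,0],[0,0,0],[0,0,0],[0,0,0],[0,0,0],[0,0,0],[0,0,0],[0,0,0],[0,0,0],[0,0,0]], claw=[4,4,4,4,0.6,0.6,0.6,0.6,0.6,0.6,0.6,0.6], newtons=100)

```text
time_s: 5.05
eef_pos: [495.8, -279.4, 71.1]
eef_rot: [-2.24, 2.202, -0.001]
ft_force: [1.1, 0.1, 6.0]
opening: 6.1
```

```bash
python3 -c "
from h import *
rel([497,-279,173],np.pi+.02)"
```

```text
t 5.05 pos [ 495.8 -279.4   71.1] F [1.1 0.1 6. ] M [ 0.02 -0.11 -0.05] open 6.1 j6 -2.1 yaw -3.125
slide [ -0.03  -0.12 -10.19] ang [-0.001 -0.    -0.003]
```

```bash
python3 - <<'E'
from h import *
im,D=grab_frame('side');a=cv2.resize(im[200:310,300:450],None,fx=4,fy=4,interpolation=cv2.INTER_CUBIC)
im2,D2=grab_frame('wrist');b=cv2.resize(im2[100:380,180:460],(440,440))
save('g1.png',np.hstack([a[:,:360] if 0 else cv2.resize(a,(360,264)),np.zeros((264,1,3),np.uint8),cv2.resize(b,(264,264))]))
E
```

```text
(no output)
```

View pics/g1.png

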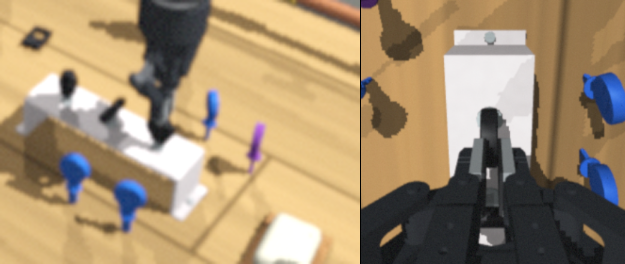

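>>> play_rows(slide=[[0,0,0],[0,0,0],[0,0,0],[0,0,0]], angular=[[0,0,0],[0,0,0],[0,0,0],[0,0,0]], claw=[0,0,0,0], newtons=60)

```text
time_s: 5.55
eef_pos: [496.1, -279.5, 71.3]
eef_rot: [-2.24, 2.202, -0.002]
ft_force: [0.9, 0.4, 7.1]
opening: 0.1
```

```bash
python3 - <<'E'
from h import *
rel([497,-279,173],np.pi+.02)
P=camera_params('wrist');im,D=grab_frame('wrist');W=cloud(D,P)
m=(D>0)&(abs(W[...,0]-497)<8)&(W[...,1]>-310)&(W[...,1]<-270)&(W[...,2]>85)&(W[...,2]<125)
q=W[m];print(len(q),cv2.minAreaRect(q[:,:2].astype(np.float32)),q.min(0),q.max(0))
save('g2.png',cv2.resize(im[190:330,250:390],None,fx=4,fy=4,interpolation=cv2.INTER_CUBIC))
E
```

```text
t 5.55 pos [ 496.1 -279.5   71.3] F [0.9 0.4 7.1] M [-0.05 -0.29 -0.05] open 0.1 j6 -2.1 yaw -3.125
slide [ -0.04  -0.1  -10.17] ang [-0.001 -0.001 -0.003]
965 ((497.49920654296875, -290.3254089355469), (18.317216873168945, 13.794742584228516), 33.50302505493164) [ 489.02781867 -297.65433685   87.20913729] [ 504.96972645 -280.37019111  124.97119529]
```

View pics/g2.png

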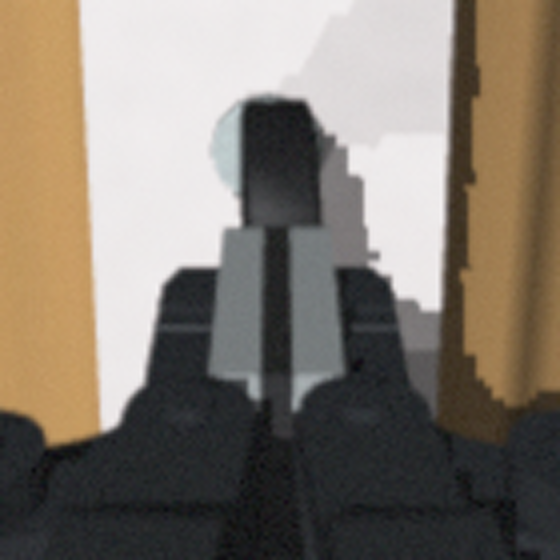

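```bash
python3 - <<'E'
from h import *
P=camera_params('wrist');im,D=grab_frame('wrist');W=cloud(D,P)
for v in range(212,300,6):
    print(v,[tuple(int(x) for x in W[v,u]) for u in (302,312,319,326,336)])
print('side');P=camera_params('side');im,D=grab_frame('side');W=cloud(D,P)
for v in range(225,265,5): print(v,[tuple(int(x) for x in W[v,u]) for u in (360,364,368,372)])
E
```

```text
212 [(506, -289, 60), (499, -289, 59), (495, -289, 60), (490, -289, 60), (484, -289, 60)]
218 [(506, -284, 60), (499, -297, 93), (495, -297, 94), (491, -297, 93), (483, -285, 59)]
224 [(506, -280, 60), (498, -295, 97), (495, -295, 97), (491, -295, 98), (483, -281, 60)]
230 [(506, -276, 61), (498, -293, 102), (495, -293, 101), (491, -293, 101), (483, -276, 60)]
236 [(506, -272, 61), (498, -291, 105), (495, -291, 104), (491, -291, 103), (483, -272, 60)]
242 [(506, -267, 59), (498, -289, 106), (495, -289, 106), (491, -289, 106), (483, -268, 60)]
248 [(506, -263, 60), (498, -289, 115), (495, -289, 115), (491, -289, 114), (483, -263, 60)]
254 [(506, -258, 59), (498, -289, 121), (495, -289, 121), (491, -289, 122), (482, -259, 59)]
260 [(503, -285, 120), (498, -289, 127), (495, -289, 127), (491, -289, 127), (486, -285, 119)]
266 [(502, -285, 125), (498, -289, 133), (495, -289, 133), (492, -289, 132), (487, -285, 125)]
272 [(502, -285, 130), (498, -289, 137), (495, -289, 137), (492, -289, 137), (487, -284, 129)]
278 [(502, -285, 136), (497, -289, 142), (495, -289, 142), (492, -289, 142), (48
[... 206 characters left out ...]
96 [(501, -290, 156), (497, -290, 157), (495, -283, 146), (492, -289, 155), (489, -290, 156)]
side
225 [(451, -276, 216), (452, -287, 221), (466, -291, 214), (476, -297, 211)]
230 [(445, -281, 206), (466, -281, 193), (470, -290, 195), (479, -297, 193)]
235 [(432, -290, 203), (449, -292, 194), (479, -287, 171), (500, -288, 158)]
240 [(463, -275, 158), (452, -292, 175), (475, -292, 160), (498, -292, 144)]
245 [(607, -199, -1), (483, -278, 129), (488, -287, 130), (630, -229, 0)]
250 [(586, -212, 0), (492, -275, 103), (489, -288, 112), (613, -239, -2)]
255 [(509, -255, 60), (490, -278, 87), (493, -288, 91), (493, -300, 99)]
260 [(495, -265, 57), (495, -277, 64), (493, -290, 74), (514, -292, 60)]
```

```bash
python3 - <<'E'
from h import *
f=np.load('w1.npz',allow_pickle=True);D=f['D'];P=f['P'].item();W=cloud(D,P)
for v in range(246,310,6): print(v,[tuple(int(x) for x in W[v,u]) for u in (245,255,265,372,382)])
E
```

```text
246 [(612, -75, 1), (594, -75, 1), (578, -74, 0), (396, -73, 0), (378, -72, 0)]
252 [(613, -63, 0), (516, -233, 346), (511, -233, 346), (461, -233, 347), (456, -233, 347)]
258 [(613, -52, 0), (515, -232, 352), (511, -231, 349), (461, -231, 350), (457, -232, 352)]
264 [(520, -229, 350), (514, -233, 358), (511, -229, 351), (461, -228, 350), (458, -233, 358)]
270 [(517, -234, 365), (513, -233, 364), (511, -226, 351), (461, -225, 349), (459, -233, 363)]
276 [(516, -233, 368), (512, -233, 368), (511, -223, 352), (461, -222, 351), (460, -232, 368)]
282 [(515, -233, 373), (511, -233, 373), (511, -220, 352), (461, -221, 353), (461, -232, 372)]
288 [(514, -233, 377), (511, -230, 372), (511, -217, 352), (461, -218, 354), (461, -230, 373)]
294 [(514, -230, 377), (511, -228, 374), (511, -216, 355), (461, -215, 354), (461, -227, 373)]
300 [(514, -229, 379), (511, -226, 374), (511, -212, 355), (461, -212, 355), (461, -226, 375)]
306 [(511, -233, 389), (511, -224, 375), (585, 44, 0), (390, 46, 0), (461, -223, 375)]
```

Depth, force (7 N up) and opening (0.1 mm) all agree: the fingertips sit on top of the head at z≈109. They end about 38 mm behind the reported TCP. I'll lift, open, and go 36 mm lower than before.

>>> play_rows(slide=[[0,0,-1.5],[0,0,-1.5],[0,0,-1.5],[0,0,-1.5],[0,0,-1.5],[0,0,-1.5],[0,0,1],[0,0,2],[0,0,2.5],[0,0,2.5],[0,0,2.5]], angular=[[0,0,0],[0,0,0],[0,0,0],[0,0,0],[0,0,0],[0,0,0],[0,0,0],[0,0,0],[0,0,0],[0,0,0],[0,0,0]], claw=[0,0,4,4,4,4,4,4,4,4,4], newtons=100)

```text
time_s: 6.8
eef_pos: [495.8, -279.4, 46.3]
eef_rot: [-2.24, 2.202, -0.001]
ft_force: [-0.3, 0.6, 0.5]
opening: 39.9
```

```bash
python3 - <<'E'
from h import *
rel([497,-279,35],np.pi+.02)
P=camera_params('wrist');im,D=grab_frame('wrist');W=cloud(D,P)
m=(D>0)&(abs(W[...,0]-497)<12)&(W[...,1]>-310)&(W[...,1]<-260)&(W[...,2]>85)&(W[...,2]<115)
q=W[m];print(len(q),cv2.minAreaRect(q[:,:2].astype(np.float32)),q.min(0),q.max(0))
m=(D>0)&(abs(abs(W[...,0]-497)-24)<8)&(W[...,1]>-310)&(W[...,1]<-260)&(W[...,2]>65)&(W[...,2]<140)
print('finger tip z',np.sort(W[m][:,2])[[5,20,50]])
save('g3.png',im)
E
```

```text
t 6.8 pos [ 495.8 -279.4   46.3] F [-0.3  0.6  0.5] M [-0.05 -0.05 -0.04] open 39.9 j6 -2.1 yaw -3.125
slide [-0.03 -0.12  1.13] ang [-0.001 -0.    -0.003]
1620 ((496.935791015625, -280.8160705566406), (9.984461784362793, 33.76033401489258), 0.8250759840011597) [ 491.77380261 -297.69700383   87.0860464 ] [ 502.09499498 -263.94208522  110.24658786]
finger tip z [85.86939441 87.74285196 88.98842144]
```

View pics/g3.png

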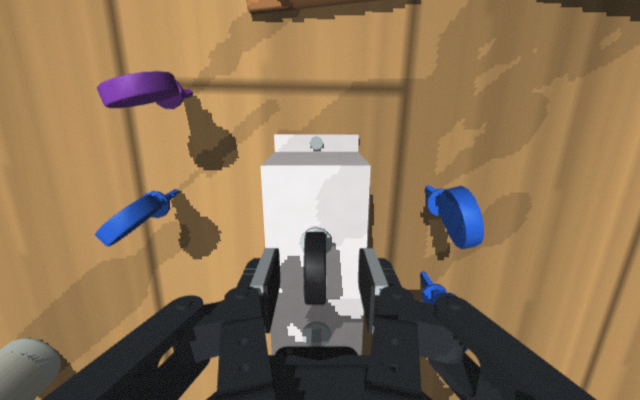

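The head at (315,268) is between the pads and the tips are at z≈86. I'll go 11 mm lower and grip.

>>> play_rows(slide=[[0,-0.1,0.6],[0,-0.1,1.1],[0,-0.1,1.1],[0,-0.1,1.1],[0,-0.1,1.1],[0,-0.1,1.1],[0,-0.1,1.1],[0,-0.1,1.1],[0,-0.1,1.1]], angular=[[0,0,0],[0,0,0],[0,0,0],[0,0,0],[0,0,0],[0,0,0],[0,0,0],[0,0,0],[0,0,0]], claw=[4,4,4,0,0,0,0,0,0], newtons=100)

```text
time_s: 7.75
eef_pos: [496.7, -279.3, 35.0]
eef_rot: [-2.24, 2.202, -0.001]
ft_force: [-0.8, 1.2, 5.1]
opening: 8.8
```

```bash
python3 - <<'E'
from h import *
rel([497,-279,135],np.pi+.02)
P=camera_params('scene');im,D=grab_frame('scene');W=cloud(D,P)
for l in ('pump_box','keyhole'):print([(r['p'],r['position']) for r in spot_point('scene',l)][:2])
m=(D>0)&(W[...,0]>400)&(W[...,0]<620)&(W[...,1]>80)&(W[...,1]<300)
for a,b in((76,84),(84.5,90)):
    k=m&(W[...,2]>a)&(W[...,2]<b);q=W[k];print(len(q),cv2.minAreaRect(q[:,:2].astype(np.float32)),q.mean(0))
E
```

```text
t 7.75 pos [ 496.7 -279.3   35. ] F [-0.8  1.2  5.1] M [ 0.09  0.17 -0.03] open 8.8 j6 -2.1 yaw -3.125
slide [ -0.02  -0.03 -10.  ] ang [-0.    -0.    -0.003]
[]
[(0.4, [319.9, 175.8]), (0.28, [223.1, 263.6])]
987 ((492.044677734375, 198.71478271484375), (140.32333374023438, 180.89027404785156), 16.38456916809082) [493.06154382 194.60837069  78.88474518]
68 ((512.0574951171875, 197.9554901123047), (78.78520965576172, 147.06907653808594), 4.139578819274902) [514.43966566 198.5026061   86.34210617]
```

Opening 8.8 mm with grip force, so the head is held. I'll lift straight out, then carry it to a view pose over the box.

>>> play_rows(slide=[[0,0,-2],[0,0,-5],[0,0,-9],[0,0,-13],[0,0,-17],[-4,0.1,-20],[-9,0.2,-20],[-14,0.4,-20],[-19,0.5,-20],[-24,0.7,-20],[-29,0.8,-20],[-34,0.9,-20]], angular=[[0,0,0],[0,0,0],[0,0,0],[0,0,0],[0,0,0],[0,0,0],[0,0,-0.05],[0,0,-0.1],[0,0,-0.15],[0,0,-0.2],[0,0,-0.24],[0,0,-0.27]], claw=[0,0,0,0,0,0,0,0,0,0,0,0])

```text
time_s: 9.1
eef_pos: [481.2, 62.3, 234.7]
eef_rot: [2.518, -1.879, 0.0]
ft_force: [1.6, 0.3, 0.0]
opening: 8.7
```

```bash
python3 -c "
from h import *
rel([473,264,235],np.pi+.286)"
```

```text
t 9.1 pos [481.2  62.3 234.7] F [1.6 0.3 0. ] M [-0.02 -0.11 -0.03] open 8.7 j6 -1.73 yaw -2.853
slide [-19.56  -4.95  -0.03] ang [-0.    -0.     0.002]
```

>>> play_rows(slide=[[-5,-1.2,0],[-9.8,-2.5,0],[-14.6,-3.7,0],[-19.5,-5,0],[-19.5,-5,0],[-19.5,-5,0]], angular=[[0,0,0],[0,0,0],[0,0,0],[0,0,0],[0,0,0],[0,0,0]], claw=[0,0,0,0,0,0])

```text
time_s: 9.7
eef_pos: [474.1, 262.7, 234.1]
eef_rot: [2.518, -1.877, -0.001]
ft_force: [-0.6, -0.5, -1.1]
opening: 8.5
```

```bash
python3 - <<'E'
from h import *
rel([473,264,235],np.pi+.286)
P=camera_params('wrist');im,D=grab_frame('wrist');save('w4.png',im);np.savez('w4.npz',D=D,P=P,s=get_state());W=cloud(D,P)
for l in ('keyhole','pump_box','key_tip','key_head'):
    for r in spot_point('wrist',l)[:2]: print(l,round(r['p'],2),np.round(r['position'],1),ray('wrist',r['position'],86,P).round(1))
m=(D>0)&(W[...,0]>380)&(W[...,0]<620)&(W[...,1]>80)&(W[...,1]<320)
for a,b in((77,83),(84.5,90)):
    k=m&(W[...,2]>a)&(W[...,2]<b);q=W[k];print(len(q),cv2.minAreaRect(q[:,:2].astype(np.float32)),q.mean(0))
E
```

```text
t 9.7 pos [474.1 262.7 234.1] F [-0.6 -0.5 -1.1] M [-0.07 -0.02 -0.05] open 8.5 j6 -1.35 yaw -2.852
slide [-0.16  0.06 -0.09] ang [ 0.001 -0.     0.003]
keyhole 0.88 [323.1 119.6] [487.  200.3  86. ]
pump_box 0.77 [322.  118.9] [488.3 199.9  86. ]
key_tip 0.71 [322.1 118.3] [488.4 199.3  86. ]
key_tip 0.64 [121.7  45.3] [692.8 189.5  86. ]
key_head 0.8 [317.2 277. ] [440.8 377.8  86. ]
20311 ((488.96490478515625, 203.0460205078125), (140.38650512695312, 170.33526611328125), 16.65852928161621) [489.14134417 196.10026577  80.42356718]
1613 ((503.5262145996094, 206.5268096923828), (72.15857696533203, 133.5352325439453), 17.26482391357422) [497.95190802 204.01423592  86.96829793]
```

View pics/w4.png

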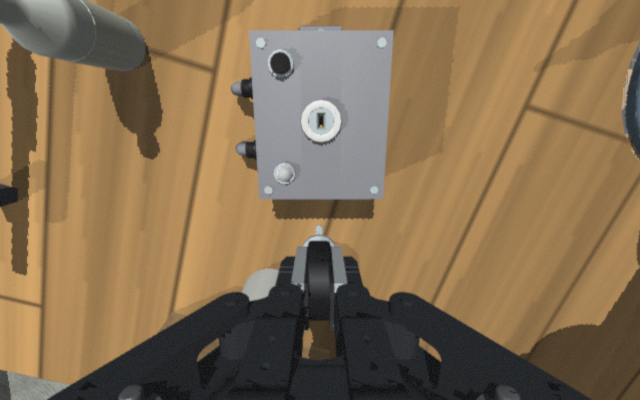

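```bash
python3 - <<'E'
from h import *
from scipy.optimize import least_squares
f=np.load('w4.npz',allow_pickle=True);D=f['D'];P=f['P'].item();s=f['s'].item();W=cloud(D,P)
im=cv2.imread('pics/w4.png')
c=np.array([489,203])
m=(D>0)&(np.hypot(*(W[...,:2]-c).transpose(2,0,1))<30)&(W[...,2]>84)
q=W[m];print('bezel',cv2.minEnclosingCircle(q[:,:2].astype(np.float32)),np.median(q[:,2]))
# dark slot on bezel
r=np.hypot(*(W[...,:2]-c).transpose(2,0,1))<14
k=r&(im.sum(2)<240)|(r&(D>0)&(W[...,2]<80));vv,uu=np.nonzero(k);print('slot px',len(uu),uu.min(),uu.max(),vv.min(),vv.max())
(x,y),wh,a=cv2.minAreaRect(np.c_[uu,vv].astype(np.float32));print((x,y),wh,a,'->',ray('wrist',(x,y),86,P).round(1), ray('wrist',(uu.mean(),vv.mean()),86,P).round(1))
# key in tool frame
A=R.from_rotvec(s['eef_rot']).as_matrix();T=(W-np.array(s['eef_pos']))@A
for v in range(222,300,5): print(v,[tuple(int(x) for x in T[v,u]) if D[v,u]<400 else '-' for u in (304,308,312,316,318,320,324,328,332)])
cv2.imwrite('pics/c4.png',np.hstack([cv2.resize(im[215:325,270:370],(400,440),interpolation=cv2.INTER_CUBIC),cv2.resize(im[90:150,290:350],(400,440),interpolation=cv2.INTER_CUBIC)]))
E
```

```text
bezel ((489.06982421875, 202.89210510253906), 21.31486701965332) 86.87507176159046
slot px 321 3 639 14 399
(320.99993896484375, 206.49996948242188) (635.9998779296875, 384.99993896484375) -0.0 -> [462.1 290.9  86. ] [449.4 359.8  86. ]
222 ['-', '-', '-', '-', '-', '-', '-', '-', '-']
227 ['-', '-', '-', (3, -1, -2), (3, 0, -3), (3, 1, -3), '-', '-', '-']
232 ['-', '-', '-', (3, 0, -11), (4, 0, -11), (3, 1, -10), '-', '-', '-']
237 ['-', '-', (7, -3, -27), (7, 0, -27), (7, 0, -28), (8, 1, -28), (7, 3, -27), '-', '-']
242 [(4, -7, -26), (4, -5, -27), (16, -2, -53), (17, 0, -54), (17, 0, -55), (16, 1, -53), (16, 2, -52), (16, 4, -53), (4, 7, -26)]
247 [(8, -6, -42), (16, -4, -58), (16, -2, -59), (16, 0, -58), (16, 0, -58), (16, 1, -59), (16, 2, -59), (16, 4, -57), (8, 7, -41)]
252 [(8, -6, -47), (15, -3, -61), (15, -2, -61), (15, 0, -62), (15, 0, -61), (15, 1, -60), (15, 2, -61), (15, 4, -61), (8, 6, -47)]
257 [(8, -6, -52), (14, -3, -63), (14, -2, -63), (14, 0, -64), (14, 0, -64), (14, 1, -64), (14, 2, -64), (14, 4, -63), (9, 6, -53)]
262 [(9, -5, -58), (13, -3, -66), (13, -2, -66), 
[... 271 characters left out ...]
 -68), (10, 0, -69), (10, 1, -69), (10, 2, -68), (10, 4, -69), (7, 6, -64)]
277 [(8, -5, -69), (8, -3, -70), (8, -2, -70), (8, 0, -70), (8, 0, -70), (9, 1, -70), (9, 2, -71), (8, 4, -69), (8, 5, -69)]
282 [(8, -5, -73), (7, -3, -72), (7, -2, -71), (7, 0, -71), (7, 0, -71), (6, 1, -71), (7, 2, -72), (7, 4, -72), (8, 5, -73)]
287 [(7, -5, -75), (5, -3, -71), (5, -2, -72), (5, 0, -72), (5, 0, -73), (5, 1, -73), (5, 2, -72), (5, 4, -71), (7, 5, -75)]
292 [(5, -5, -75), (3, -3, -73), (3, -2, -72), (3, 0, -72), (3, 0, -73), (3, 1, -72), (3, 2, -73), (3, 4, -73), (5, 5, -75)]
297 [(2, -5, -74), (1, -3, -74), (2, -2, -74), (1, 0, -73), (1, 0, -74), (2, 1, -74), (1, 2, -73), (1, 4, -73), (2, 5, -75)]
```

View pics/c4.png

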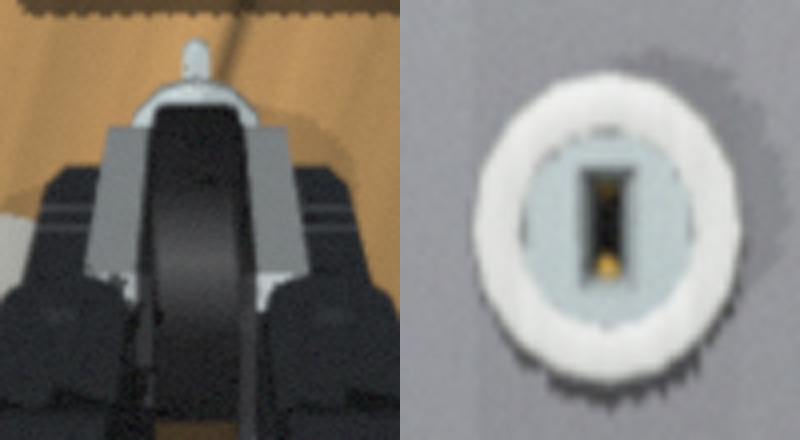

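Crop: blade at (318,230), collar behind it, keyway upright at about (321,121), matching the bezel centre from depth. I'll fit the key's pose in the grip more precisely.

```bash
python3 - <<'E'
from h import *
from scipy.optimize import least_squares
f=np.load('w4.npz',allow_pickle=True);D=f['D'];P=f['P'].item();s=f['s'].item();W=cloud(D,P)
A=R.from_rotvec(s['eef_rot']).as_matrix();T=(W-np.array(s['eef_pos']))@A
print('keyhole in tool',((np.array([489.05,202.95,86])-s['eef_pos'])@A).round(1), ray('wrist',(321,121.1),86,P))
sub=T[222:320,300:338].reshape(-1,3);sub=sub[(D[222:320,300:338].ravel()>0)&(sub[:,2]>-80)&(sub[:,2]<20)]
h=sub[(sub[:,2]<-54)&(abs(sub[:,1])<3.5)]
o=least_squares(lambda p:np.hypot(h[:,0]-p[0],h[:,2]-p[1])-18,[0,-55],loss='soft_l1');print('head c',len(h),o.x,'rms',np.sqrt((o.fun**2).mean()))
b=sub[(sub[:,2]>-24)&(sub[:,2]<8)];print('blade',len(b),b[:,1].mean())
for lo in range(-24,8,4):
    g=b[(b[:,2]>=lo)&(b[:,2]<lo+4)]
    if len(g):print(lo,len(g),g.mean(0).round(2),g[:,1].min().round(1),g[:,1].max().round(1))
c=sub[(sub[:,2]>-31)&(sub[:,2]<-24)&(abs(sub[:,1])<8)]
oc=least_squares(lambda p:np.hypot(c[:,0]-p[0],c[:,1]-p[1])-9.5,[-2,0],loss='soft_l1');print('collar',len(c),oc.x,c[:,2].mean(),np.abs(oc.fun).mean())
E
```

```text
keyhole in tool [ 60.3   2.4 148.4] [488.69319977 202.30094736  86.        ]
head c 1293 [ -1.16016531 -55.77362182] rms 0.5699533213161947
blade 60 0.427980266063826
-20 1 [  4.54   0.21 -16.04] 0.2 0.2
-16 14 [  4.36   0.16 -14.67] -1.6 2.0
-12 20 [  4.46   0.5  -10.78] -1.0 2.0
-8 9 [ 4.44  0.59 -7.04] -1.0 2.0
-4 16 [ 4.17  0.49 -2.72] -1.1 2.0
collar 157 [-2.01863141  0.44817536] -27.543023736521167 0.5616949098019104
```

No tilt: key centre is at tool (-1.6, 0.3), origin at z -24.8, and the yaw matches the box. Now I'll hover the tip about 8 mm over the hole.

>>> play_rows(slide=[[4.5,0.2,0],[6.2,0.24,2],[6.2,0.24,6],[6.2,0.24,10],[6.2,0.24,13],[6.2,0.24,13.7],[6.2,0.24,13.7],[6.2,0.24,13.7]], angular=[[0,0,0],[0,0,0],[0,0,0],[0,0,0],[0,0,0],[0,0,0],[0,0,0],[0,0,0]], claw=[0,0,0,0,0,0,0,0])

```text
time_s: 10.75
eef_pos: [490.8, 201.6, 99.5]
eef_rot: [-2.514, 1.88, -0.002]
ft_force: [-0.0, 0.4, -0.9]
opening: 8.9
```

```bash
python3 - <<'E'
from h import *
rel([489,203,98],np.pi+.29)
P=camera_params('wrist');s=get_state();im,D=grab_frame('wrist');W=cloud(D,P)
A=R.from_rotvec(s['eef_rot']).as_matrix();T=(W-np.array(s['eef_pos']))@A
q=W[(D>0)&(np.hypot(W[...,0]-489,W[...,1]-203)<30)&(abs(W[...,2]-87)<2.2)];print(len(q),cv2.minAreaRect(q[:,:2].astype(np.float32)))
t=(q-s['eef_pos'])@A;print('bezel tool y range',t[:,1].min(),t[:,1].max(),'x max',t[:,0].max())
b=T[(D>0)&(T[...,2]>-22)&(T[...,2]<1)&(abs(T[...,1])<6)&(abs(T[...,0])<12)];print('blade',len(b),np.median(b,0) if len(b) else '')
save('w5.png',cv2.resize(im[180:300,250:390],None,fx=5,fy=5,interpolation=cv2.INTER_CUBIC))
E
```

```text
t 10.75 pos [490.8 201.6  99.5] F [-0.   0.4 -0.9] M [-0.02 -0.06 -0.03] open 8.9 j6 -1.47 yaw -2.855
slide [-0.18  0.13  0.15] ang [-0.002  0.    -0.003]
2114 ((489.84368896484375, 199.19993591308594), (42.012027740478516, 35.5870246887207), 15.66198444366455)
bezel tool y range -19.459442224099174 22.568904847771957 x max 19.87172885710029
blade 60 [  5.41338405   0.29692004 -10.54957115]
```

View pics/w5.png

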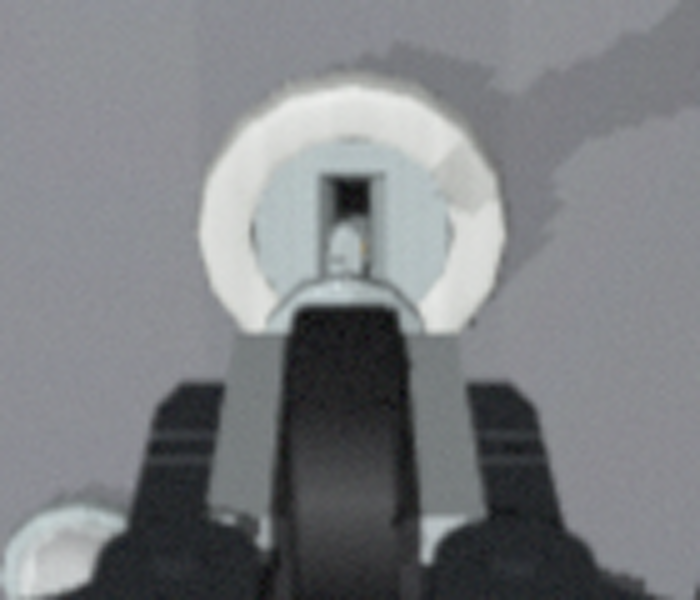

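The blade points right into the slot; it needs about 0.7 mm in tool y. Entering the mouth gently.

>>> play_rows(slide=[[0,0.07,0.3],[0,0.07,0.6],[0,0.07,0.9],[0,0.07,1.2],[0,0.07,1.4],[0,0.07,1.5],[0,0.07,1.5]], angular=[[0,0,0],[0,0,0],[0,0,0],[0,0,0],[0,0,0],[0,0,0],[0,0,0]], claw=[0,0,0,0,0,0,0], newtons=120)

```text
time_s: 11.5
eef_pos: [489.1, 201.3, 82.6]
eef_rot: [2.516, -1.881, 0.0]
ft_force: [0.2, -0.7, -1.7]
opening: 8.5
```

```bash
python3 -c "
from h import *
rel([489,203,98],np.pi+.29)"
```

```text
t 11.5 pos [489.1 201.3  82.6] F [ 0.2 -0.7 -1.7] M [ 0.07 -0.23 -0.01] open 8.5 j6 -1.47 yaw -2.855
slide [-0.17 -0.03 -1.54] ang [ 0.    -0.    -0.003]
```

>>> play_rows(slide=[[0,0,0.2],[0,0,0.4],[0,0,0.5],[0,0,0.6],[0,0,0.7],[0,0,0.8],[0,0,0.9],[0,0,1.0],[0,0,1.1],[0,0,1.2],[0,0,1.2],[0,0,1.2]], angular=[[0,0.03,0],[0,-0.03,0],[0,0.03,0],[0,-0.03,0],[0,0.03,0],[0,-0.03,0],[0,0.03,0],[0,-0.03,0],[0,0.03,0],[0,-0.03,0],[0,0.03,0],[0,0,0]], claw=[0,0,0,0,0,0,0,0,0,0,0,0])

```text
time_s: 12.7
eef_pos: [489.0, 202.1, 70.7]
eef_rot: [2.516, -1.878, 0.004]
ft_force: [0.0, -3.9, 2.4]
opening: 8.0
```

```bash
python3 -c "
from h import *
rel([489,203,61],np.pi+.29)"
```

```text
t 12.7 pos [489.  202.1  70.7] F [ 0.  -3.9  2.4] M [-1.04 -0.31 -0.03] open 8.0 j6 -1.47 yaw -2.853
slide [-0.09 -0.03  0.97] ang [-0.    -0.003 -0.001]
```

>>> play_rows(slide=[[0,0,0.15],[0,0,0.25],[0,0,0.35],[0,0,0.45],[0,0,0.55],[0,0,0.65],[0,0,0.75],[0,0,0.85],[0,0,0.9],[0,0,0.95],[0,0,0.95],[0,0,0.95]], angular=[[0,0.03,0],[0,-0.03,0],[0,0.03,0],[0,-0.03,0],[0,0.03,0],[0,-0.03,0],[0,0.03,0],[0,-0.03,0],[0,0.03,0],[0,-0.03,0],[0,0.03,0],[0,0,0]], claw=[0,0,0,0,0,0,0,0,0,0,0,0])

```text
time_s: 13.9
eef_pos: [489.0, 202.2, 61.2]
eef_rot: [2.517, -1.879, 0.003]
ft_force: [1.1, -0.2, -0.7]
opening: 8.0
```

```bash
python3 -c "
from h import *
rel([489,203,61],np.pi+.29)
s=get_state();P=camera_params('wrist');im,D=grab_frame('wrist');W=cloud(D,P)
A=R.from_rotvec(s['eef_rot']).as_matrix();T=(W-np.array(s['eef_pos']))@A
g=(D>0)&(abs(T[...,1])<3.5)&(T[...,0]>-5)&(T[...,0]<18)&(T[...,2]<-54)&(T[...,2]>-78)
h=T[g]
from scipy.optimize import least_squares
print(len(h),least_squares(lambda p:np.hypot(h[:,0]-p[0],h[:,2]-p[1])-18,[0,-55],loss='soft_l1').x,'headtop z',np.percentile(W[g][:,2],[90,98]))
save('w6.png',cv2.resize(im[180:300,250:390],None,fx=5,fy=5,interpolation=cv2.INTER_CUBIC))
"
```

```text
t 13.9 pos [489.  202.2  61.2] F [ 1.1 -0.2 -0.7] M [-0.05 -0.29  0.04] open 8.0 j6 -1.47 yaw -2.853
slide [-0.08 -0.02  0.02] ang [-0.    -0.002 -0.002]
1175 [ -0.15225303 -56.01504855] headtop z [135.15836153 135.65541731]
```

View pics/w6.png

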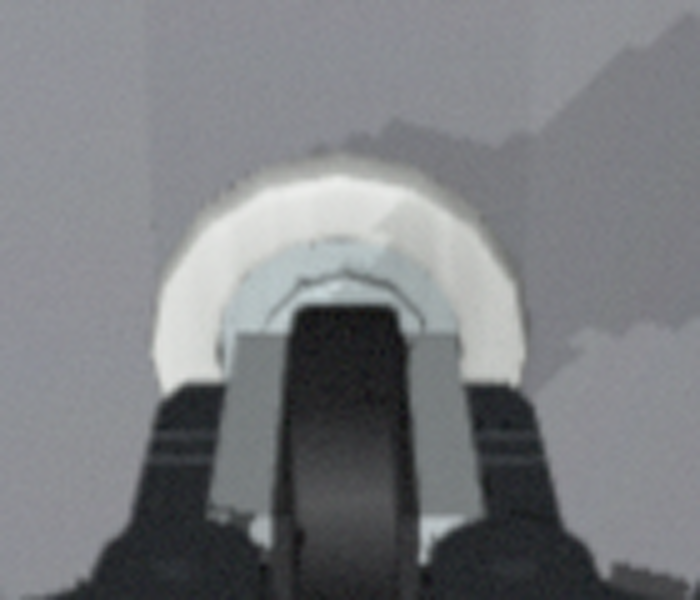

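Key did not slip; head centre is at z≈117 (home is 117). I'll press on until it seats.

>>> play_rows(slide=[[0,0,0.05],[0,0,0.1],[0,0,0.15],[0,0,0.15]], angular=[[0,0.03,0],[0,-0.03,0],[0,0,0],[0,0,0]], claw=[0,0,0,0])

```text
time_s: 14.35
eef_pos: [489.7, 201.9, 60.9]
eef_rot: [-2.515, 1.881, -0.002]
ft_force: [-3.8, 2.5, 14.9]
opening: 8.5
```

>>> play_rows(slide=[[0,0,0.05],[0,0,0.1],[0,0,0.1],[0,0,0.1],[0,0,0.1]], angular=[[0,0.03,0],[0,-0.03,0],[0,0.03,0],[0,0,0],[0,0,0]], claw=[0,0,0,0,0])

```text
time_s: 14.85
eef_pos: [490.3, 202.3, 60.7]
eef_rot: [-2.513, 1.879, -0.001]
ft_force: [-5.7, 6.6, 26.8]
opening: 8.4
```

```bash
python3 -c "
from h import *
rel([489,203,61],np.pi+.29)
s=get_state();P=camera_params('wrist');im,D=grab_frame('wrist');W=cloud(D,P)
A=R.from_rotvec(s['eef_rot']).as_matrix();T=(W-np.array(s['eef_pos']))@A
g=(D>0)&(abs(T[...,1])<3.5)&(T[...,0]>-5)&(T[...,0]<18)&(T[...,2]<-54)&(T[...,2]>-78)
h=T[g]
from scipy.optimize import least_squares
print(len(h),least_squares(lambda p:np.hypot(h[:,0]-p[0],h[:,2]-p[1])-18,[0,-55],loss='soft_l1').x,'headtop z',np.percentile(W[g][:,2],[90,98]))
"
```

```text
t 14.85 pos [490.3 202.3  60.7] F [-5.7  6.6 26.8] M [ 1.38  1.33 -0.02] open 8.4 j6 -1.47 yaw -2.855
slide [-0.1   0.1  -0.03] ang [-0.004  0.002 -0.003]
1177 [ -0.2254763 -56.1229498] headtop z [134.827001   135.46805123]
```

Fz is up to 27 N with no further travel and the origin is at z≈85.8, so it is fully home. Now I'll turn clockwise (positive about tool z), easing the press a little.

>>> play_rows(slide=[[0,0.01,-0.08],[0,0.02,-0.08],[0,0.03,-0.08],[0,0.04,-0.08],[0,0.05,-0.08],[0,0.06,-0.08],[-0.01,0.07,-0.08],[-0.02,0.09,-0.08],[-0.02,0.09,-0.08]], angular=[[0,0,0.1],[0,0,0.2],[0,0,0.3],[0,0,0.4],[0,0,0.5],[0,0,0.6],[0,0,0.7],[0,0,0.8],[0,0,0.8]], claw=[0,0,0,0,0,0,0,0,0])

```text
time_s: 15.8
eef_pos: [490.4, 201.8, 61.0]
eef_rot: [-1.577, 2.712, -0.003]
ft_force: [6.3, 3.4, 9.9]
opening: 8.5
```

```bash
python3 -c "
from h import *
rel([489,203,61],np.pi+.29-1.72)"
```

```text
t 15.8 pos [490.4 201.8  61. ] F [6.3 3.4 9.9] M [ 0.75 -1.48  0.07] open 8.5 j6 -0.66 yaw 2.624
slide [-0.04  0.18 -0.01] ang [-0.002  0.004  0.913]
```

>>> play_rows(slide=[[-0.03,0.0,0],[-0.03,0.01,0],[-0.03,0.02,0],[-0.04,0.03,0],[-0.04,0.04,0],[-0.04,0.05,0],[-0.04,0.05,0],[-0.04,0.05,0],[-0.04,0.05,0],[-0.04,0.05,0],[-0.04,0.05,0]], angular=[[0,0,0.1],[0,0,0.2],[0,0,0.3],[0,0,0.4],[0,0,0.5],[0,0,0.6],[0,0,0.7],[0,0,0.8],[0,0,0.86],[0,0,0.92],[0,0,0.92]], claw=[0,0,0,0,0,0,0,0,0,0,0])

```text
time_s: 16.9
eef_pos: [490.3, 201.7, 60.9]
eef_rot: [-0.211, 3.13, -0.002]
ft_force: [7.4, -2.2, 10.1]
opening: 8.7
```

```bash
python3 -c "
from h import *
rel([489,203,61],np.pi+.29-1.72)"
```

```text
t 16.9 pos [490.3 201.7  60.9] F [ 7.4 -2.2 10.1] M [-0.4  -1.59  0.13] open 8.7 j6 0.26 yaw 1.705
slide [ 0.11  0.15 -0.01] ang [-0.001  0.005 -0.006]
```

>>> play_rows(slide=[[0,0,0],[0,0,0],[0,0,0],[0,0,0]], angular=[[0,0,0.04],[0,0,0.08],[0,0,0.08],[0,0,0.08]], claw=[0,0,0,0])

```text
time_s: 17.3
eef_pos: [490.2, 201.6, 61.0]
eef_rot: [-0.089, 3.136, -0.002]
ft_force: [6.8, -3.2, 11.0]
opening: 8.8
```

```bash
python3 -c "
from h import *
rel([489,203,61],np.pi+.29-1.72)"
```

```text
t 17.3 pos [490.2 201.6  61. ] F [ 6.8 -3.2 11. ] M [-0.65 -1.55  0.36] open 8.8 j6 0.33 yaw 1.628
slide [ 0.12  0.15 -0.  ] ang [-0.001  0.005 -0.084]
```

The moment jumped from 0.13 to 0.36 N m, so the stop is reached. One last look before handing in.

>>> play_rows(slide=[[0,0,0],[0,0,0],[0,0,0]], angular=[[0,0,0],[0,0,0],[0,0,0]], claw=[0,0,0])

```text
time_s: 17.6
eef_pos: [490.3, 201.6, 60.9]
eef_rot: [-0.09, 3.135, -0.002]
ft_force: [6.9, -3.2, 12.4]
opening: 8.4
```

```bash
python3 -c "
from h import *
rel([489,203,61],1.628)
a,_=grab_frame('wrist');b,_=grab_frame('scene')
save('fin.png',np.hstack([cv2.resize(a[130:330,220:420],(400,400)),cv2.resize(b[120:320,150:350],(400,400))]))"
```

```text
t 17.6 pos [490.3 201.6  60.9] F [ 6.9 -3.2 12.4] M [-0.62 -1.56  0.36] open 8.4 j6 0.33 yaw 1.628
slide [ 0.12  0.15 -0.01] ang [-0.001  0.005 -0.   ]
```

View pics/fin.png

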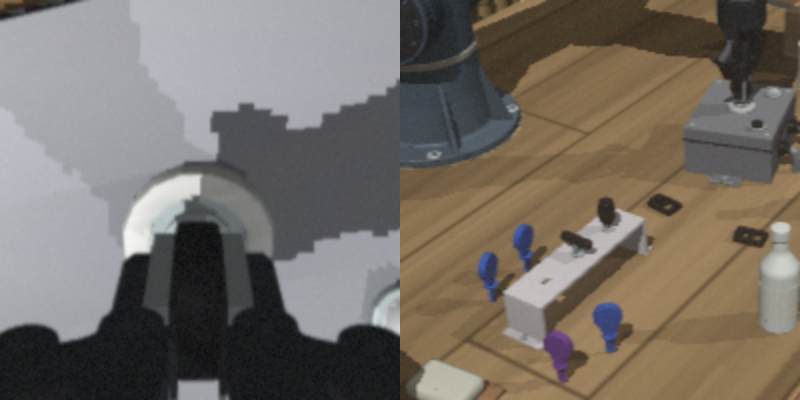

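The key is seated and turned about a quarter turn. The other two tools still hang in the rack, and everything else in view stands as before.

```bash
python3 -c "
from rig import hand_in
print(hand_in())"
```

```text
the job is handed in; nothing more can be done
None
```

The key is out of the rack, pushed fully home in the pump switch and turned clockwise to its stop. I handed the job in at about 17.6 s, with the gripper still holding the key turned.

**First grip attempt missed.** The fingertips end about 38 mm short of the reported tool point. The gripper therefore closed just above the key's head and rested on it with about 7 N. I found this from depth, force and the 0.1 mm opening, then went lower and gripped properly.

**Last checks:**
- **Seating:** before turning, the press rose to about 27 N with no further travel, and the key's origin measured at about 86 mm. At the end it was still pressed with about 12 N.
- **Turn:** the tool turned about 1.8 rad. The twisting moment jumped from 0.13 to 0.36 N m and stayed there, which means the stop was reached. The plug angle itself was not read directly.
- **Rest of the bench:** in the final scene crop the hex key and driver still hang in the rack. The look-alike keys, the buckles and the bottle in view stand as before. The mug and the other bottle were outside that crop.

**Small leftover:** about 7 N of sideways force stayed on the key at the end.

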